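Feel along the sanded curve of a half-round shelf

TASK

Check the sanding of the half-round wooden shelf by touch: run the fingertips lightly along the rim of its top face, round the whole curve from the corner by the sanding block to the corner by the tape measure, then take the hand clear. Do not grip, lift or shove the shelf, do not press its rubber-footed stand down to the stop, and leave everything else on the bench where it lies.

Things in the scene. Friction and masses are not known exactly. Their poses are not given: they have to be found in the camera images.
- shelf: loose half-round (D-shaped) shelf of pale wood, 30 mm thick, radius 125 mm (straight side 250 mm), 0.55 kg, edges eased by 3 mm. Origin at the middle of the straight side, on the underside; z up, top face at z = +0.030; y runs along the straight side, the curve bulges towards -x (roughly towards the robot; turned by up to 0.27 rad either way). It lies flat, only by its weight and friction, on the stand, with its top face about 70 mm above the bench
- stand_plate (a joint): how far (m) the stand's plate is pressed down: about 0 to 0.0004 at rest with the shelf on it, 0.010 at its hard stop. The plate is a half-round aluminium plate, radius 138 mm, 10 mm thick, under the whole shelf, on four black rubber buffers over a steel foot fixed to the bench. Plate and shelf sink level, wherever pressed, about 1 mm per 1.5 N (15 N at the stop), and spring back
- sanding_block: cork-coloured sanding block, 96 x 63 x 30 mm, lying on the bench just beside one of the shelf's two corners (left or right varies). Origin at the middle of its underside
- tape_measure: dark pocket tape measure, 60 x 74 x 28 mm, lying on the bench just beside the other corner. Origin at the middle of its underside
- rim0 (a point): unmarked point 0 of the row rim0 to rim8 along the curve, on the shelf's top face, 10 mm in from the curved edge, 42 mm from its neighbours (21 degrees of arc about the shelf's origin): the end at the +y corner
- rim1 (a point): unmarked point 1 of the row rim0 to rim8 along the curve, on the shelf's top face, 10 mm in from the curved edge, 42 mm from its neighbours (21 degrees of arc about the shelf's origin)
- rim2 (a point): unmarked point 2 of the row rim0 to rim8 along the curve, on the shelf's top face, 10 mm in from the curved edge, 42 mm from its neighbours (21 degrees of arc about the shelf's origin)
- rim3 (a point): unmarked point 3 of the row rim0 to rim8 along the curve, on the shelf's top face, 10 mm in from the curved edge, 42 mm from its neighbours (21 degrees of arc about the shelf's origin)
- rim4 (a point): unmarked point 4 of the row rim0 to rim8 along the curve, on the shelf's top face, 10 mm in from the curved edge, 42 mm from its neighbours (21 degrees of arc about the shelf's origin)
- rim5 (a point): unmarked point 5 of the row rim0 to rim8 along the curve, on the shelf's top face, 10 mm in from the curved edge, 42 mm from its neighbours (21 degrees of arc about the shelf's origin)
- rim6 (a point): unmarked point 6 of the row rim0 to rim8 along the curve, on the shelf's top face, 10 mm in from the curved edge, 42 mm from its neighbours (21 degrees of arc about the shelf's origin)
- rim7 (a point): unmarked point 7 of the row rim0 to rim8 along the curve, on the shelf's top face, 10 mm in from the curved edge, 42 mm from its neighbours (21 degrees of arc about the shelf's origin)
- rim8 (a point): unmarked point 8 of the row rim0 to rim8 along the curve, on the shelf's top face, 10 mm in from the curved edge, 42 mm from its neighbours (21 degrees of arc about the shelf's origin): the end at the -y corner
- heat_gun: black heat gun, 182 x 215 x 63 mm, lying at the right, in front of the drill stand; loose bystander, to be left alone. Origin at the middle of its underside
- nail_tin: flat closed tin, 62 x 87 x 22 mm, to the right of the stand, near the bench's front; loose bystander, to be left alone. Origin at the middle of its underside

How it is judged (in metres and radians):
On the way, in this order (a step that is already met when the one before it is completed fails the run):
1. the fingertips touch the top face at point 1 of 9 along the curve, counted from the sanding block's end (((y of sanding_block in the frame of shelf above 0 m and horizontal distance between the grasp point and rim0 below 0.018 m) or (not (y of sanding_block in the frame of shelf above 0 m) and horizontal distance between the grasp point and rim8 below 0.018 m)) and contact force between the fingers and shelf above 0.3 N and z of the grasp point in the frame of shelf above 0.033 m), for 0.1 s.
2. the fingertips touch the top face at point 2 of 9 along the curve, counted from the sanding block's end (((y of sanding_block in the frame of shelf above 0 m and horizontal distance between the grasp point and rim1 below 0.018 m) or (not (y of sanding_block in the frame of shelf above 0 m) and horizontal distance between the grasp point and rim7 below 0.018 m)) and contact force between the fingers and shelf above 0.3 N and z of the grasp point in the frame of shelf above 0.033 m), for 0.1 s.
3. the fingertips touch the top face at point 3 of 9 along the curve, counted from the sanding block's end (((y of sanding_block in the frame of shelf above 0 m and horizontal distance between the grasp point and rim2 below 0.018 m) or (not (y of sanding_block in the frame of shelf above 0 m) and horizontal distance between the grasp point and rim6 below 0.018 m)) and contact force between the fingers and shelf above 0.3 N and z of the grasp point in the frame of shelf above 0.033 m), for 0.1 s.
4. the fingertips touch the top face at point 4 of 9 along the curve, counted from the sanding block's end (((y of sanding_block in the frame of shelf above 0 m and horizontal distance between the grasp point and rim3 below 0.018 m) or (not (y of sanding_block in the frame of shelf above 0 m) and horizontal distance between the grasp point and rim5 below 0.018 m)) and contact force between the fingers and shelf above 0.3 N and z of the grasp point in the frame of shelf above 0.033 m), for 0.1 s.
5. the fingertips touch the top face at point 5 of 9 along the curve, counted from the sanding block's end (((y of sanding_block in the frame of shelf above 0 m and horizontal distance between the grasp point and rim4 below 0.018 m) or (not (y of sanding_block in the frame of shelf above 0 m) and horizontal distance between the grasp point and rim4 below 0.018 m)) and contact force between the fingers and shelf above 0.3 N and z of the grasp point in the frame of shelf above 0.033 m), for 0.1 s.
6. the fingertips touch the top face at point 6 of 9 along the curve, counted from the sanding block's end (((y of sanding_block in the frame of shelf above 0 m and horizontal distance between the grasp point and rim5 below 0.018 m) or (not (y of sanding_block in the frame of shelf above 0 m) and horizontal distance between the grasp point and rim3 below 0.018 m)) and contact force between the fingers and shelf above 0.3 N and z of the grasp point in the frame of shelf above 0.033 m), for 0.1 s.
7. the fingertips touch the top face at point 7 of 9 along the curve, counted from the sanding block's end (((y of sanding_block in the frame of shelf above 0 m and horizontal distance between the grasp point and rim6 below 0.018 m) or (not (y of sanding_block in the frame of shelf above 0 m) and horizontal distance between the grasp point and rim2 below 0.018 m)) and contact force between the fingers and shelf above 0.3 N and z of the grasp point in the frame of shelf above 0.033 m), for 0.1 s.
8. the fingertips touch the top face at point 8 of 9 along the curve, counted from the sanding block's end (((y of sanding_block in the frame of shelf above 0 m and horizontal distance between the grasp point and rim7 below 0.018 m) or (not (y of sanding_block in the frame of shelf above 0 m) and horizontal distance between the grasp point and rim1 below 0.018 m)) and contact force between the fingers and shelf above 0.3 N and z of the grasp point in the frame of shelf above 0.033 m), for 0.1 s.
9. the fingertips touch the top face at point 9 of 9 along the curve, counted from the sanding block's end (((y of sanding_block in the frame of shelf above 0 m and horizontal distance between the grasp point and rim8 below 0.018 m) or (not (y of sanding_block in the frame of shelf above 0 m) and horizontal distance between the grasp point and rim0 below 0.018 m)) and contact force between the fingers and shelf above 0.3 N and z of the grasp point in the frame of shelf above 0.033 m), for 0.1 s.
At the end, for the whole second after the job is handed in: All nine points touched in order (within 18 mm sideways, fingertips on the top face); the shelf lies flat and at rest within 15 mm of its start, the stand is less than 2 mm down, and all other things are within 15 mm of their places (distance of each of shelf, sanding_block, tape_measure, heat_gun, nail_tin from where it was at the start of the episode below 0.015 m and angle between shelf's own z axis and vertical below 0.05 rad and linear speed of shelf below 0.02 m/s and value of joint stand_plate below 0.002 m).
It fails at once if the stand is pressed down to its stop (more than 9 mm) (value of joint stand_plate above 0.009 m).
It fails at once if the shelf is shoved or lifted by more than 15 mm (distance of shelf from where it was at the start of the episode above 0.015 m).
It fails at once if the shelf is taken by its edge between or beside the fingers instead of being touched on top (contact force between the fingers and shelf above 0.3 N and z of the grasp point in the frame of shelf below 0.02 m).
It fails at once if the shelf is tipped or levered up off its stand (angle between shelf's own z axis and vertical above 0.08 rad).
It fails at once if the sanding block, the tape measure or a bystander is moved by more than 15 mm, or lifted (distance of any of sanding_block, tape_measure, heat_gun, nail_tin from where it was at the start of the episode above 0.015 m).
It also fails if it takes over 48 s, if anything falls off the work surface, if the arm or the gripper's body presses on something with over 40 N, if the wrist force passes 120 N, or if a joint passes its speed limit or range.

ROBOT

A 6-joint arm with a two-finger parallel gripper is mounted at the origin on a cart in front of the work surface, level with it; the furniture and walls round the work are solid. World frame = base frame: x ahead of the robot, y to its left, z up, the work surface at z = 0. Lengths are in mm, angles in rad, forces in N, time in s.
With the tool pointing down it reaches from about 400 to 925 mm from the base axis. Payload 12.5 kg.
Tool frame: the origin (TCP) lies between the finger pads; the fingertips stand 25 mm ahead of it and the grasp point (between the pads) lies 6 mm ahead of it; z points along the fingers, y is the direction in which the jaws open and shut (so a half turn about z gives the same grasp; the last joint's range is limited). The gripper opens to 95 mm and grips with 3 to 60 N. Pads are 20 mm wide; open, the fingers measure 119 mm over their backs; the gripper's body (75 mm by 180 mm) begins 59 mm behind the grasp point.
Start: joints at [-1.378, 0.491, 1.559, -0, 1.092, -0.106], TCP at [184.006, -597.315, 239.661] pointing down, gripper open.
Joint ranges: [-3.1, 3.1], [-0.84, 2.19], [0.05, 2.79], [-1.13, 4.28], [0.06, 2.93], [-2.69, 2.69]. Speed limits (rad/s): [2.22, 2.22, 2.79, 3.14, 3.14, 3.14].

INTERFACE

Orientations are given as a rotation vector (axis times angle).
In Python, from plant import arm gives the robot as it stands. The module is installed in compiled form; this text tells all that it offers.
- The arm moves only by the tool carry_out, never from a script. Its argument "commands" is a list of rows, each an object of numbers: "dx", "dy", "dz": the shift along the world's x, y, z in units of 40 mm (1.0 is 40 mm); "twist": the turn about the world's z in units of 8 degrees (1.0 is 8 degrees). In form: [{"dx": .., "dy": .., "dz": .., "twist": ..}, ...]. A call has 1 to 12 rows; each row is the pose to reach, as a shift and turn from the pose commanded when the call began; what a row does not reach only later rows make up. A row lasts 1/8 s, in which the tool goes at most 62.5 mm and 10.7 degrees, less where a joint would pass 70% of its speed; a pose out of reach is approached as far as the arm can. A call with a gripper value outside its range is refused whole. "jaw" is the opening, from -1 (shut) to 1 (fully open), set as the call begins (left out, the last holds). The fingers move at their own pace and stop on an object; the grip force is fixed at half the most. Time passes only in rows, so rows that repeat a pose let the fingers close. It gives the time, the measured TCP pose, the force and the opening at its end, in the units of the state.
- arm.read_state(): the state, without advancing time (a new reading comes with each control period).
- arm.snapshot(name): name is "scene" or "side" or "wrist"; returns a dict with "pixels" (400x640x3 uint8, red, green, blue), "depth" (400x640 float32, mm along the optical axis (not along the pixel's ray), 0 where there is no reading), "fovy" (degrees; the focal length in pixels is half the picture's height over the tangent of half this angle, whatever the lens; pixels are square), "cx", "cy" (the principal point, pixels), "position" and "attitude" of the camera in the world; the wrist camera has in their place "T_tool_cam" (4x4, takes a point from camera to tool coordinates, whose origin is the TCP and whose axes are the flange's). Camera axes: x right, y down, z forward; pixel columns grow to the right and rows downward; lengths in mm; the calibration is good to about 2 mm. A picture is of the moment at which its call begins: read the wrist's pose just before it.
- arm.close_job(): hands the job in, once; it reports no verdict.
Trained networks look in the newest picture that a camera, given by its name, has taken for a name from the list of things; names that differ only in an ending like _2 or _b are one class to them, and where a whole thing is asked for, a point or a joint stands for the part that bears it (a point fixed in the world has none). Each returns a list of dicts, best first, with "p" (0 to 1); they miss things now and then, are a little off and sometimes report something else, mostly with a low value. They report only what shows in the picture. A call takes as long as a camera call.
- arm.look_for(query, camera): "point" ([x, y, z] in mm, in the coordinates of the camera as it stood for that picture, good to about 4 mm: the middle of the surface that is visible of it).
The state is a dict: "clock": time; "joints": joint angles; "joint_vel": joint speeds; "joint_torque": joint torques, N m; "ee_pos": TCP position; "ee_rot": TCP orientation; "wrist_force": force on the tool from outside, world axes, zero at the start; "torque": the same for the moment, N m; "finger_gap": finger opening in mm.
Only numpy, scipy, OpenCV 4.12 (cv2) and the standard library are available. Lean on these libraries where they do the work, as an engineer would, in place of code of your own. Each camera call takes 0.05 s, during which the arm holds its last target. There are 200 camera calls.

## Working session

There is one attempt and no reset: what is moved stays moved. The work goes in short steps, Python scripts to look and compute and a tool call to move; the robot and the scene stay as the last step left them, time stands still between calls to the robot, and variables do not carry over. Pictures are saved under pics/ and viewed, about 8 in all and at most 12, crops included, and the job is handed in when it is done.

Besides the shell and the picture viewer there is one more tool, called after ">>>" in YAML: its name, and indented under it one key for each argument. carry_out: Moves the arm, as the interface text tells. Its arguments: {"type":"object","properties":{"commands":{"type":"array"},"jaw":{"type":"number"}},"required":["commands"]}

```bash
mkdir -p pics; cat > h.py <<'E'
import numpy as np, cv2
from scipy.spatial.transform import Rotation as R
from plant import arm
def world(s,uv=None):
    f=200/np.tan(np.radians(s["fovy"])/2); d=s["depth"]
    v,u=np.mgrid[0:400,0:640]
    P=np.stack([(u-s["cx"])/f*d,(v-s["cy"])/f*d,d],-1)
    return P
def tf(s,P):
    a=np.array(s["attitude"]); A=a if a.shape==(3,3) else R.from_rotvec(a).as_matrix()
    return P@A.T+np.array(s["position"])
E
python3 - <<'E'
from h import *
print(arm.read_state())
for c in("scene","side"):
    s=arm.snapshot(c); cv2.imwrite(f"pics/{c}0.png",s["pixels"][...,::-1])
    print(c,s["position"],s["attitude"],s["fovy"])
    W=tf(s,world(s)); np.save(c+".npy",W); np.save(c+"rgb.npy",s["pixels"])
    for q in("shelf","sanding_block","tape_measure","heat_gun","nail_tin"):
        for r in arm.look_for(q,c)[:2]: print(q,round(r["p"],2),tf(s,np.array(r["point"])).round())
E
```

```text
{'clock': 0.0, 'joints': array([-1.37763336e+00,  4.91564049e-01,  1.55944804e+00,  2.46011984e-05,
        1.09169755e+00, -1.05592302e-01]), 'joint_vel': array([-0.00095011,  0.00042362, -0.00090142, -0.00033285, -0.00039503,
       -0.00041367]), 'joint_torque': array([-6.61119229e-04, -6.12654161e+01, -2.58187437e+01,  6.92532677e-02,
        4.81939595e-02, -6.51716505e-05]), 'ee_pos': array([ 183.94690712, -597.09358452,  239.05942855]), 'ee_rot': array([-3.10550576e+00, -4.67356539e-01,  4.25343430e-05]), 'wrist_force': array([ 0.10624323, -0.75696468, -0.37970159]), 'torque': array([ 0.0170855 ,  0.01402599, -0.00201318]), 'finger_gap': 95.3983395252443}
scene [-114.60303154 -615.1349103   534.74951536] [-1.9170621   0.8016133  -0.52240906] 51.492836811943114
shelf 0.74 [480.  53.  71.]
shelf 0.69 [ 520. -102.   28.]
sanding_block 0.89 [519. -99.  31.]
heat_gun 0.72 [ 440. -315.   39.]
heat_gun 0.69 [442.  15.  43.]
nail_tin 0.73 [ 400. -224.   22.]
side [ 131.07079385 -987.39888409  519.10083204] [-1.92593933  0.37324398 -0.24861202] 52.75182396757161
shelf 0.69 [489.  39.  73.]
sanding_block 0.49 [502. -86.  30.]
tape_measure 0.4 [470. 290.  28.]
heat_gun 0.74 [ 452. -319.   34.]
heat_gun 0.3 [488.  37.  68.]
nail_tin 0.6 [ 413. -234.   20.]
```

```bash
python3 - <<'E'
from h import *
a=[cv2.imread(f"pics/{c}0.png") for c in("scene","side")]
cv2.imwrite("pics/both.png",cv2.resize(np.vstack(a),(0,0),fx=.75,fy=.75))
from scipy.optimize import minimize
for c in("scene","side"):
    W=np.load(c+".npy").reshape(-1,3); rgb=np.load(c+"rgb.npy").reshape(-1,3)
    m=(abs(W[:,2]-70)<7)&(W[:,0]>300)&(W[:,0]<680)&(W[:,1]>-130)&(W[:,1]<320)
    P=W[m]; print(c,m.sum(),P.min(0),P.max(0),np.median(P,0))
    # top-down map fit: rasterize 
    G=np.zeros((190,225),np.uint8); G[((P[:,0]-300)/2).astype(int),((P[:,1]+130)/2).astype(int)]=255
    cv2.imwrite(f"pics/map_{c}.png",G)
    np.save(f"top_{c}.npy",P)
E
```

```text
scene 1999 [416.39089893 -33.48911732  63.00053639] [679.55087659 319.50768247  76.86637466] [486.35691085  71.4482797   69.91150343]
side 1131 [420.47516219 -34.88705047  63.07279404] [679.81225364 311.52580738  74.45573111] [492.77366922  63.31852078  70.21051432]
```

View pics/both.png

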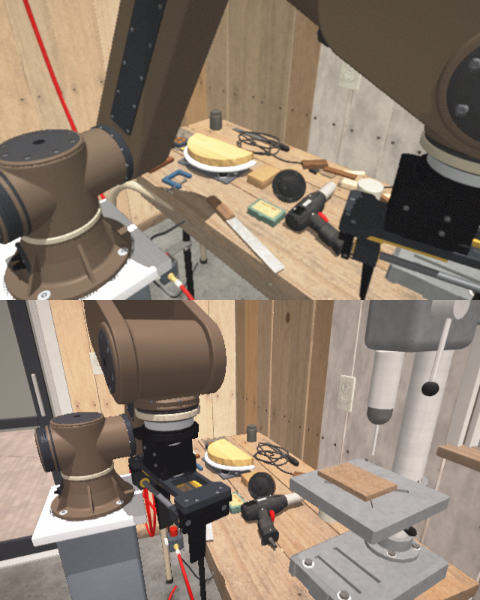

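The scene view shows the shelf at full-size pixels (293,203), the cork block to its right at (350,235), the heat gun at (420,290) and the nail tin at (357,282). The tape measure is hidden behind the arm or shelf. I'll move to a view from above.

>>> carry_out:
  commands:
    - {"dx": 0,"dy": 0,"dz": 1.5}
    - {"dx": 1,"dy": 1,"dz": 3}
    - {"dx": 6,"dy": 8,"dz": 5}
    - {"dx": 6,"dy": 8,"dz": 5}
    - {"dx": 6,"dy": 8,"dz": 5}
    - {"dx": 6,"dy": 8,"dz": 5}
    - {"dx": 6,"dy": 8,"dz": 5}
    - {"dx": 6,"dy": 8,"dz": 5}
    - {"dx": 6,"dy": 15.5,"dz": 5}
    - {"dx": 6,"dy": 15.5,"dz": 5}
    - {"dx": 6,"dy": 15.5,"dz": 5}
    - {"dx": 6,"dy": 15.5,"dz": 5}
  jaw: -1

```text
invalid input at $.commands[0]: expected keys dx, dy, dz, twist
```

>>> carry_out:
  commands:
    - {"dx": 0,"dy": 2}
    - {"dx": 0,"dy": 2}
    - {"dx": 0,"dy": 2}
    - {"dx": 0,"dy": 2}

```text
invalid input at $.commands[0]: expected keys dx, dy, dz, twist
```

```bash
cat >> h.py <<'E'
def wrist():
    st=arm.read_state(); s=arm.snapshot("wrist"); T=np.array(s["T_tool_cam"]); A=R.from_rotvec(st["ee_rot"]).as_matrix()
    t=lambda P:(np.asarray(P)@T[:3,:3].T+T[:3,3])@A.T+st["ee_pos"]
    return st,s,t
E
cat > m.py <<'E'
from h import *
import sys
st,s,t=wrist(); n=sys.argv[1]
print(st["clock"],st["ee_pos"],st["ee_rot"],st["wrist_force"],st["finger_gap"]); print(np.array(s["T_tool_cam"]).round(3))
cv2.imwrite(f"pics/{n}.png",s["pixels"][...,::-1])
W=t(world(s)); np.save(n+".npy",W)
for q in("shelf","sanding_block","tape_measure","heat_gun","nail_tin"):
    for r in arm.look_for(q,"wrist")[:2]: print(q,round(r["p"],2),t(r["point"]).round())
m=(abs(W[...,2]-70)<6)&(s["depth"]>0); P=W[m]; print(m.sum(),P.min(0),P.max(0),np.median(P,0))
E
python3 m.py w1
```

```text
0.6 [ 183.99460524 -597.29159565  239.63171592] [3.10658274e+00 4.67531379e-01 1.00923791e-06] [-0.02674676 -0.27528202  0.4618897 ] 95.20268864675293
[[ 1.0000e-03 -9.6600e-01 -2.5700e-01  7.2447e+01]
 [ 1.0000e+00  0.0000e+00  1.0000e-03 -6.7600e-01]
 [-1.0000e-03 -2.5700e-01  9.6600e-01 -1.4476e+02]
 [ 0.0000e+00  0.0000e+00  0.0000e+00  1.0000e+00]]Traceback (most recent call last):
  File "m.py", line 9, in <module>
    m=(abs(W[...,2]-70)<6)&(s["depth"]>0); P=W[m]; print(m.sum(),P.min(0),P.max(0),np.median(P,0))
                                                                 ~~~~~^^^
    return umr_minimum(a, axis, None, out, keepdims, initial, where)
ValueError: zero-size array to reduction operation minimum which has no identity
```

View pics/w1.png

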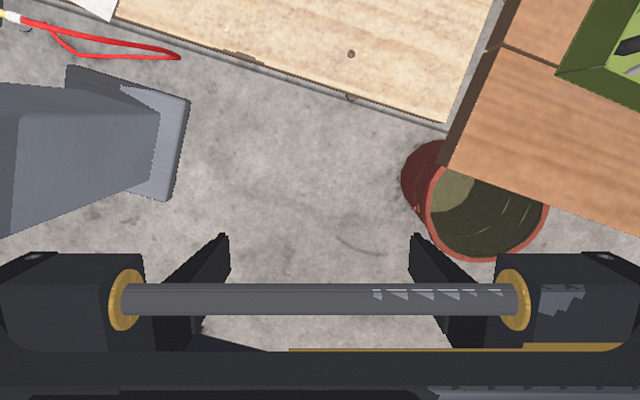

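The wrist camera's lower part is blocked by the gripper, and the top of the image points along tool +x. The move was refused because every row needs all four keys, so I'm resending it.

>>> carry_out:
  commands:
    - {"dx": 0,"dy": 0,"dz": 1.5,"twist": 0}
    - {"dx": 1,"dy": 1,"dz": 3,"twist": 0}
    - {"dx": 6,"dy": 8,"dz": 5,"twist": -2}
    - {"dx": 6,"dy": 8,"dz": 5,"twist": -2}
    - {"dx": 6,"dy": 8,"dz": 5,"twist": -2}
    - {"dx": 6,"dy": 8,"dz": 5,"twist": -2}
    - {"dx": 6,"dy": 8,"dz": 5,"twist": -2}
    - {"dx": 6,"dy": 8,"dz": 5,"twist": -2}
    - {"dx": 6,"dy": 15.5,"dz": 5,"twist": -2}
    - {"dx": 6,"dy": 15.5,"dz": 5,"twist": -2}
    - {"dx": 6,"dy": 15.5,"dz": 5,"twist": -2}
    - {"dx": 6,"dy": 15.5,"dz": 5,"twist": -2}
  jaw: -1

```text
clock: 2.4
ee_pos: [423.5, -25.4, 439.9]
ee_rot: [3.141, 0.03, 0.001]
wrist_force: [0.4, -0.6, -0.2]
finger_gap: 0.2
```

>>> carry_out:
  commands:
    - {"dx": 0,"dy": 2.5,"dz": 0,"twist": 0}
    - {"dx": 0,"dy": 2.5,"dz": 0,"twist": 0}
    - {"dx": 0,"dy": 2.5,"dz": 0,"twist": 0}
    - {"dx": 0,"dy": 2.5,"dz": 0,"twist": 0}

```text
clock: 2.9
ee_pos: [424.0, 72.4, 439.7]
ee_rot: [3.141, 0.031, -0.0]
wrist_force: [0.3, 0.1, -0.3]
finger_gap: 0.6
```

```bash
python3 m.py w2
```

```text
2.9 [423.9582401   72.40881975 439.66138874] [ 3.14111189e+00  3.13273783e-02 -5.84869368e-05] [ 0.30822913  0.12067616 -0.28495565] 0.5909063074239266
[[ 1.0000e-03 -9.6600e-01 -2.5700e-01  7.2248e+01]
 [ 1.0000e+00  0.0000e+00  1.0000e-03 -7.4300e-01]
 [-1.0000e-03 -2.5700e-01  9.6600e-01 -1.4476e+02]
 [ 0.0000e+00  0.0000e+00  0.0000e+00  1.0000e+00]]
shelf 0.75 [450.  43.  42.]
shelf 0.73 [498.  83.  70.]
sanding_block 0.75 [546. -92.  29.]
tape_measure 0.74 [489. 274.  29.]
heat_gun 0.73 [ 477. -288.   43.]
nail_tin 0.72 [ 419. -203.   22.]
nail_tin 0.62 [492.  84.  71.]
12439 [ 420.199656   -361.64024668   64.00879546] [651.64734053 216.35967608  75.99667966] [495.76512886  79.09068659  69.2877973 ]
```

View pics/w2.png

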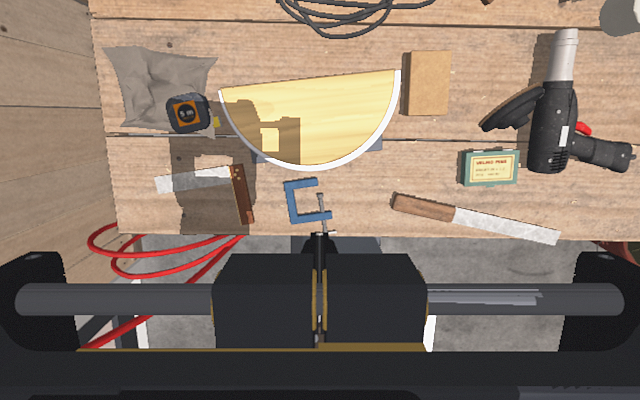

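The shelf's D shows at columns 220–400, rows 70–165. The block is at (428,83) on the -y side and the tape at (188,110) on the +y side, so the stroke runs from rim8 to rim0. Next I'll fit the D.

```bash
cat > fit.py <<'E'
from h import *
import sys
from scipy.optimize import minimize
W=np.load(sys.argv[1]+".npy"); 
m=(abs(W[...,2]-69.5)<7)&(W[...,0]>380)&(W[...,0]<640)&(W[...,1]>-80)&(W[...,1]<240)
n,l,st,_=cv2.connectedComponentsWithStats(m.astype(np.uint8)); k=1+np.argmax(st[1:,4]); P=W[l==k]
print(st[k],len(P),"z",np.percentile(P[:,2],[5,50,95]))
N=((W[...,0]>380)&(W[...,0]<660)&(W[...,1]>-80)&(W[...,1]<240)&(l!=k)&(W[...,2]<60)&(W[...,2]>-20)); Q=W[N]
area=np.pi*125**2/2/len(P)
def sd(p,X):
    d=X[:,:2]-p[:2]; c,s=np.cos(p[2]),np.sin(p[2]); x=d@[c,s]; 
    return np.maximum(np.hypot(*d.T)-125, x)   # <0 inside
def cost(p): return np.clip(sd(p,P)+2,0,25).sum()
# bring P to boundary points: convex hull + straight, fit hull distances
h=cv2.convexHull(P[:,:2].astype(np.float32))
msk=np.zeros((600,700),np.uint8); o=np.array([380,-100])
cv2.fillPoly(msk,[((h[:,0]-o)*2).astype(np.int32)[:,::-1].copy()],1)
c=cv2.findContours(msk,0,1)[0][0][:,0,::-1]/2+o
f=lambda p:np.minimum(abs(sd(p,c)),15).sum()
best=min((minimize(f,[x,80,a],method="Nelder-Mead",options=dict(xatol=.05,fatol=.1,maxiter=2000)) for x in(530,550) for a in(-.2,0,.2)),key=lambda r:r.fun)
p=best.x; print("origin",p.round(1),"meanerr",best.fun/len(c), "hull area ratio",msk.sum()/4/(np.pi*125**2/2))
for i in range(9):
    a=np.radians(90+6+21*i) if 0 else np.radians(90)+np.radians(6)+np.radians(21)*i
    print("rim",i,(p[:2]+115*np.array([np.cos(a+p[2]),np.sin(a+p[2])])).round(1))
E
python3 fit.py w2
```

```text
[  220    68   175    97 11851] 11851 z [67.51201555 69.28799002 70.85809387]
origin [5.439e+02 9.210e+01 1.000e-01] meanerr 0.26293576153548487 hull area ratio 1.0018459892957734
rim 0 [518.  204.1]
rim 1 [479.6 187.4]
rim 2 [449.7 158. ]
rim 3 [432.3 119.9]
rim 4 [429.8  78. ]
rim 5 [442.4  38.1]
rim 6 [468.5   5.3]
rim 7 [504.6 -16. ]
rim 8 [546.  -22.9]
```

>>> carry_out:
  commands:
    - {"dx": 3.05,"dy": -2.25,"dz": -3,"twist": 0}
    - {"dx": 3.05,"dy": -2.25,"dz": -3,"twist": 0}
    - {"dx": 3.05,"dy": -2.25,"dz": -6,"twist": 0}
    - {"dx": 3.05,"dy": -2.25,"dz": -6,"twist": 0}
    - {"dx": 3.05,"dy": -2.25,"dz": -8.2,"twist": 0}
    - {"dx": 3.05,"dy": -2.25,"dz": -8.2,"twist": 0}
    - {"dx": 3.05,"dy": -2.25,"dz": -8.2,"twist": 0}
    - {"dx": 3.05,"dy": -2.25,"dz": -8.2,"twist": 0}
    - {"dx": 3.05,"dy": -2.25,"dz": -8.2,"twist": 0}
    - {"dx": 3.05,"dy": -2.25,"dz": -8.2,"twist": 0}

```text
clock: 4.45
ee_pos: [546.6, -17.3, 113.6]
ee_rot: [3.141, 0.031, 0.005]
wrist_force: [-1.4, -0.4, 0.4]
finger_gap: 0.7
```

>>> carry_out:
  commands:
    - {"dx": 0,"dy": 0,"dz": -0.15,"twist": 0}
    - {"dx": 0,"dy": 0,"dz": -0.3,"twist": 0}
    - {"dx": 0,"dy": 0,"dz": -0.35,"twist": 0}
    - {"dx": 0,"dy": 0,"dz": -0.35,"twist": 0}
    - {"dx": 0,"dy": 0,"dz": -0.35,"twist": 0}

```text
clock: 5.08
ee_pos: [546.0, -17.3, 97.7]
ee_rot: [3.141, 0.031, -0.0]
wrist_force: [0.5, 1.0, 0.2]
finger_gap: 0.2
```

```bash
python3 - <<'E'
from h import *
for i in range(4):
    s=arm.read_state();print(s["ee_pos"].round(2),s["wrist_force"].round(2),s["clock"])
    w=arm.snapshot("wrist")
cv2.imwrite("pics/w3.png",w["pixels"][...,::-1])
E
```

```text
[546.03 -17.33  97.67] [0.52 0.97 0.15] 5.075
[546.07 -17.31  97.7 ] [ 0.08  0.83 -0.14] 5.125
[546.05 -17.32  97.75] [ 0.26 -0.16  0.43] 5.175
[546.06 -17.32  97.78] [-0.87  0.89  0.24] 5.225
```

View pics/w3.png

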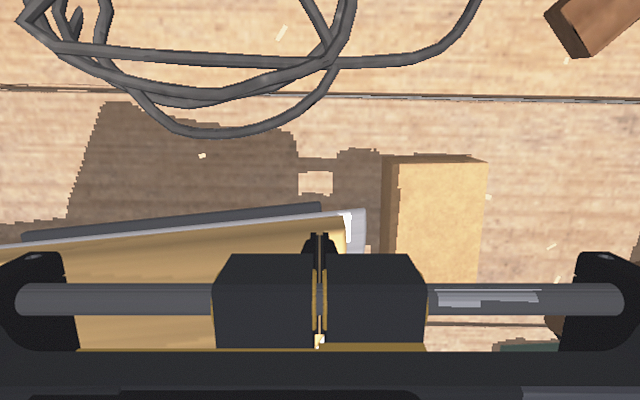

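The fingertips at (320,240) hover just inside the shelf's corner near (345,215), which matches the fit. I'll lower until contact.

>>> carry_out:
  commands:
    - {"dx": 0,"dy": 0,"dz": -0.04,"twist": 0}
    - {"dx": 0,"dy": 0,"dz": -0.08,"twist": 0}
    - {"dx": 0,"dy": 0,"dz": -0.1,"twist": 0}
    - {"dx": 0,"dy": 0,"dz": -0.1,"twist": 0}
    - {"dx": 0,"dy": 0,"dz": -0.1,"twist": 0}

```text
clock: 5.9
ee_pos: [546.0, -17.3, 93.8]
ee_rot: [3.141, 0.031, 0.0]
wrist_force: [-0.9, -1.4, 2.9]
finger_gap: 0.1
```

```bash
cat > f.py <<'E'
from h import *
F=[];Z=[]
for i in range(5):
    s=arm.read_state();F.append(s["wrist_force"]);Z.append(s["ee_pos"]);arm.snapshot("side")
print(np.mean(Z,0).round(2),np.mean(F,0).round(2),s["clock"])
E
python3 f.py
```

```text
[546.03 -17.32  93.74] [-0.44 -0.31  2.19] 6.1
```

```bash
python3 -c "
import numpy as np
c=np.array([543.9,92.1]);P=np.array([c+110*np.array([np.cos(a),np.sin(a)]) for a in np.radians(271.05-7*np.arange(25))])
P[0]=[546.03,-17.32]
for k in range(0,24,6): print(((P[k+1:k+7]-P[k])/40).round(2).tolist(),P[k+6].round(1))"
```

```text
[[-0.34, 0.0], [-0.67, 0.06], [-0.99, 0.15], [-1.3, 0.28], [-1.59, 0.45], [-1.86, 0.66]] [471.8   9. ]
[[-0.24, 0.24], [-0.45, 0.5], [-0.62, 0.78], [-0.76, 1.09], [-0.87, 1.41], [-0.93, 1.74]] [434.7  78.6]
[[-0.02, 0.34], [-0.0, 0.67], [0.06, 1.0], [0.16, 1.32], [0.3, 1.63], [0.48, 1.91]] [453.7 155.1]
[[0.21, 0.26], [0.45, 0.5], [0.71, 0.7], [1.0, 0.87], [1.31, 1.01], [1.63, 1.1]] [519.1 199.3]
```

>>> carry_out:
  commands:
    - {"dx": 0,"dy": 0,"dz": -0.02,"twist": 0}
    - {"dx": 0,"dy": 0,"dz": -0.02,"twist": 0}

```text
clock: 6.4
ee_pos: [546.0, -17.3, 92.9]
ee_rot: [3.141, 0.031, -0.0]
wrist_force: [-1.1, 0.3, 3.7]
finger_gap: 0.9
```

>>> carry_out:
  commands:
    - {"dx": -0.34,"dy": 0.0,"dz": 0,"twist": 0}
    - {"dx": -0.67,"dy": 0.06,"dz": 0,"twist": 0}
    - {"dx": -0.99,"dy": 0.15,"dz": 0,"twist": 0}
    - {"dx": -1.3,"dy": 0.28,"dz": 0,"twist": 0}
    - {"dx": -1.59,"dy": 0.45,"dz": 0,"twist": 0}
    - {"dx": -1.86,"dy": 0.66,"dz": 0,"twist": 0}
    - {"dx": -1.86,"dy": 0.66,"dz": 0,"twist": 0}

```text
clock: 7.28
ee_pos: [470.2, 9.9, 92.8]
ee_rot: [-3.141, -0.032, 0.004]
wrist_force: [-1.9, 0.7, 2.6]
finger_gap: 0.6
```

```bash
python3 f.py
```

```text
[470.91   9.49  92.73] [-1.82  0.87  3.48] 7.475
```

>>> carry_out:
  commands:
    - {"dx": -0.24,"dy": 0.24,"dz": 0,"twist": 0}
    - {"dx": -0.45,"dy": 0.5,"dz": 0,"twist": 0}
    - {"dx": -0.62,"dy": 0.78,"dz": 0,"twist": 0}
    - {"dx": -0.76,"dy": 1.09,"dz": 0,"twist": 0}
    - {"dx": -0.87,"dy": 1.41,"dz": 0,"twist": 0}
    - {"dx": -0.93,"dy": 1.74,"dz": 0,"twist": 0}
    - {"dx": -0.93,"dy": 1.74,"dz": 0,"twist": 0}

```text
clock: 8.4
ee_pos: [434.0, 79.8, 92.8]
ee_rot: [-3.141, -0.033, 0.001]
wrist_force: [-0.5, 2.1, 3.3]
finger_gap: 0.5
```

```bash
python3 f.py; python3 - <<'E'
from h import *
st,s,t=wrist(); W=t(world(s)); np.save("w4.npy",W); cv2.imwrite("pics/w4.png",s["pixels"][...,::-1])
s=arm.snapshot("scene"); cv2.imwrite("pics/s4.png",s["pixels"][140:300,200:520,::-1].repeat(2,0).repeat(2,1))
W=tf(s,world(s));A=np.load("scene.npy")
for n,M in(("before",A),("now",W)):
    P=M[160:240,230:350].reshape(-1,3);m=(abs(P[:,2]-69)<5)&(P[:,0]>400)&(P[:,0]<600)&(P[:,1]>-60)&(P[:,1]<230);print(n,m.sum(),P[m].min(0).round(),P[m].max(0).round())
E
```

```text
[434.26  79.12  92.8 ] [-0.18  2.    3.62] 8.6
before 1927 [417. -33.  64.] [558. 211.  73.]
now 1506 [416. -33.  64.] [556. 208.  74.]
```

View pics/w4.png

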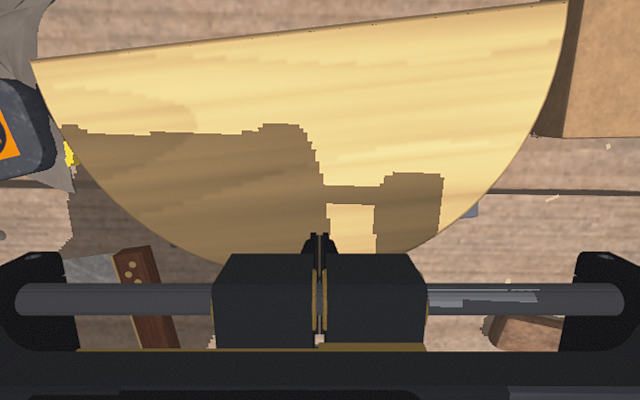

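The fingertips are on the rim at (320,240), with the shelf's corners near (35,62) and (567,5). I'll compare those corners with the fit.

```bash
python3 - <<'E'
from h import *
W=np.load("w4.npy");m=(abs(W[...,2]-67)<8)
m[235:]=0
P=W[m];P=P[(P[:,0]<600)]
for s in(1,-1):print("ymax" if s>0 else "ymin",P[np.argsort(-s*P[:,1])[:15]].mean(0).round(1))
e=P[:,0]+np.tan(np.radians(7.05))*(P[:,1]-92.1);print("straight side at",np.percentile(e,[99.5,99.95]).round(1),"expected ~543.9")
E
```

```text
ymax [525.5 215.9  64.5]
ymin [544.5 -31.9  63.8]
straight side at [543.2 543.7] expected ~543.9
```

The shelf hasn't moved, so I'll carry on.

>>> carry_out:
  commands:
    - {"dx": 0,"dy": 0.34,"dz": 0,"twist": 0}
    - {"dx": 0,"dy": 0.67,"dz": 0,"twist": 0}
    - {"dx": 0.06,"dy": 1.0,"dz": 0,"twist": 0}
    - {"dx": 0.16,"dy": 1.32,"dz": 0,"twist": 0}
    - {"dx": 0.3,"dy": 1.63,"dz": 0,"twist": 0}
    - {"dx": 0.48,"dy": 1.91,"dz": 0,"twist": 0}
    - {"dx": 0.48,"dy": 1.91,"dz": 0,"twist": 0}

```text
clock: 9.62
ee_pos: [454.5, 156.1, 92.9]
ee_rot: [-3.141, -0.032, -0.002]
wrist_force: [0.9, 1.2, 3.8]
finger_gap: 0.3
```

```bash
python3 f.py
```

```text
[454.11 155.42  92.91] [0.74 1.63 3.63] 9.825
```

>>> carry_out:
  commands:
    - {"dx": 0.21,"dy": 0.26,"dz": 0,"twist": 0}
    - {"dx": 0.45,"dy": 0.5,"dz": 0,"twist": 0}
    - {"dx": 0.71,"dy": 0.7,"dz": 0,"twist": 0}
    - {"dx": 1.0,"dy": 0.87,"dz": 0,"twist": 0}
    - {"dx": 1.31,"dy": 1.01,"dz": 0,"twist": 0}
    - {"dx": 1.63,"dy": 1.1,"dz": 0,"twist": 0}
    - {"dx": 1.63,"dy": 1.1,"dz": 0,"twist": 0}
    - {"dx": 1.63,"dy": 1.1,"dz": 0,"twist": 0}

```text
clock: 10.88
ee_pos: [519.3, 199.1, 93.0]
ee_rot: [-3.141, -0.03, -0.002]
wrist_force: [2.3, 0.6, 3.4]
finger_gap: 0.6
```

```bash
python3 f.py
```

```text
[519.05 199.05  93.05] [1.9  0.51 3.16] 11.075
```

The end point is touched with 3.2 N. Next I'll lift straight up, then go back to the viewing pose.

>>> carry_out:
  commands:
    - {"dx": 0,"dy": 0,"dz": 0.2,"twist": 0}
    - {"dx": 0,"dy": 0,"dz": 1,"twist": 0}
    - {"dx": 0,"dy": 0,"dz": 3,"twist": 0}
    - {"dx": -2.4,"dy": -3.2,"dz": 8.6,"twist": 0}
    - {"dx": -2.4,"dy": -3.2,"dz": 8.6,"twist": 0}
    - {"dx": -2.4,"dy": -3.2,"dz": 8.6,"twist": 0}
    - {"dx": -2.4,"dy": -3.2,"dz": 8.6,"twist": 0}
    - {"dx": -2.4,"dy": -3.2,"dz": 8.6,"twist": 0}
    - {"dx": -2.4,"dy": -3.2,"dz": 8.6,"twist": 0}
    - {"dx": -2.4,"dy": -3.2,"dz": 8.6,"twist": 0}
    - {"dx": -2.4,"dy": -3.2,"dz": 8.6,"twist": 0}
    - {"dx": -2.4,"dy": -3.2,"dz": 8.6,"twist": 0}

```text
clock: 12.62
ee_pos: [422.9, 71.4, 436.0]
ee_rot: [3.141, 0.032, -0.003]
wrist_force: [-0.3, -0.1, -0.4]
finger_gap: 0.5
```

```bash
python3 m.py w5; python3 fit.py w5
```

```text
12.625 [422.90771334  71.40770191 435.96928333] [ 3.14137470e+00  3.16059401e-02 -3.07940476e-03] [-0.33105322 -0.14966329 -0.44313773] 0.48307995681937266
[[ 1.0000e-03 -9.6600e-01 -2.5700e-01  7.2248e+01]
 [ 1.0000e+00  0.0000e+00  1.0000e-03 -7.4300e-01]
 [-1.0000e-03 -2.5700e-01  9.6600e-01 -1.4476e+02]
 [ 0.0000e+00  0.0000e+00  0.0000e+00  1.0000e+00]]
shelf 0.96 [501.  86.  69.]
sanding_block 0.72 [547. -95.  29.]
tape_measure 0.92 [492. 275.  33.]
heat_gun 0.66 [ 475. -289.   45.]
nail_tin 0.83 [ 416. -204.   25.]
12605 [ 419.0545451  -359.54841242   64.05543499] [648.23162956 216.01027728  75.98420495] [495.48542887  79.76121819  69.29414063]
[  219    67   177    98 12082] 12082 z [67.53713904 69.2901573  70.84602079]
origin [5.437e+02 9.230e+01 1.000e-01] meanerr 0.24037084374869602 hull area ratio 1.0008579554090589
rim 0 [517.8 204.3]
rim 1 [479.4 187.6]
rim 2 [449.5 158.2]
rim 3 [432.1 120. ]
rim 4 [429.6  78.2]
rim 5 [442.2  38.2]
rim 6 [468.3   5.4]
rim 7 [504.5 -15.8]
rim 8 [545.8 -22.7]
```

View pics/w5.png

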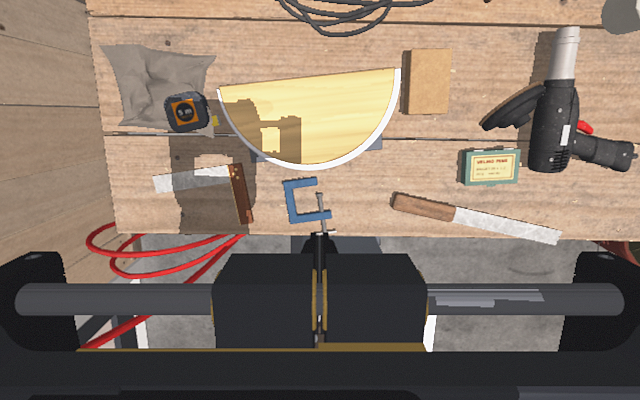

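The picture matches the one from before: shelf at (310,110), block at (428,83), tape at (188,110), all in place.

```bash
python3 -c "
from plant import arm
print(arm.close_job())"
```

```text
the job is handed in; nothing more can be done
None
```

I ran the closed fingertips round the shelf's rim in one stroke, from the corner by the sanding block (rim8) to the corner by the tape measure (rim0). I then lifted clear and handed the job in at about 12.6 s, well under the 48 s limit.

- **Touch:** the vertical force was 2.6–3.8 N at each stop, which puts the stand about 2–2.5 mm down by the given stiffness. I read the force only at rim8, rim6, rim4, rim2 and rim0. The points between were passed at the same height without a reading.
- **Path:** I ran it about 5 mm inside the rim points, well within the 18 mm allowed.
- **Shelf:** the fit before and after differs by about 0.3 mm, and its top is at the same height (69.3 mm), so the stand has sprung back.
- **Other things:** the sanding block, tape measure, heat gun and nail tin were found within about 5 mm of their earlier positions, which is roughly the detector's own error.

No check failed. The first move call was refused for a format error, so nothing moved, and the measuring script run alongside it stopped with an error. The hand-in gives no verdict.

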